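# Drag the cutlery caddy home and pop its lid

## Robot

A 7-joint arm with a two-finger parallel gripper is mounted at the origin on the work surface. World frame = base frame: x ahead of the robot, y to its left, z up, the work surface at z = 0. Lengths are in mm, angles in rad, forces in N, time in s.
With the tool pointing down it reaches from about 425 to 1025 mm from the base axis. Payload 9.4 kg.
Tool frame: the origin (TCP) lies at the very end of the fingers, on their centre line; the grasp point (between the pads) lies 19 mm behind it (grasp_offset is the distance from the TCP to the grasp point, in mm); x points along the fingers, y is the direction in which the jaws open and shut, and the axes are right-handed (so a half turn about x gives the same grasp; the last joint's range is limited). The gripper opens to 93 mm and grips with 3 to 60 N. Pads are 15 mm wide; open, the fingers measure 128 mm over their backs; the gripper's body (75 mm by 188 mm) begins 65 mm behind the grasp point.
Start: joints at [1.036, 0.599, -0.003, 1.599, 0.002, 0.943, -0.08], TCP at [320.423, -650.349, 218.618] pointing down, gripper open.
Joint ranges: [-2.57, 2.57], [-0.35, 1.97], [-1.29, 1.29], [0.11, 2.56], [-1.05, 4.19], [0.11, 1.86], [-2.63, 2.63]. Speed limits (rad/s): [2.22, 2.22, 3.01, 3.01, 3.14, 3.14, 3.14].

## Interface

Orientations are given as a unit quaternion [w, x, y, z].
In Python, from plant import * gives the robot as it stands.
- The arm moves only by the shell command python3 -m inch 'ROWS' [OPENING] [FORCE]. ROWS is JSON, a list of rows, each an object of numbers: "dx", "dy", "dz": the shift along the tool's x, y, z in m; "twist": the turn about the tool's x in rad. In form: [{"dx": .., "dy": .., "dz": .., "twist": ..}, ...]. A call has 1 to 12 rows; each row is the pose to reach, as a shift and turn from the pose commanded when the call began, along the tool's axes at that moment; what a row does not reach only later rows make up. A row lasts 1/12 s, in which the tool goes at most 41.7 mm and 7.16 degrees, less where a joint would pass 70% of its speed; a pose out of reach is approached as far as the arm can. A call with a gripper value outside its range is refused whole. OPENING is the opening, from 0 (shut) to 1 (fully open), set as the call begins (- or left out, the last holds). The fingers move at their own pace and stop on an object; FORCE is the grip in N (left out, the last holds). Time passes only in rows, so rows that repeat a pose let the fingers close. It gives the time, the measured TCP pose, the force and the opening at its end, in the units of the state.
- get_obs(): the state, without advancing time (a new reading comes with each control period).
- camera(name): name is "scene" or "side" or "wrist"; returns (picture, depth): 400x640x3 uint8, red, green, blue; 400x640 float32, mm along the optical axis (not along the pixel's ray), 0 where there is no reading.
- camera_model(name): a dict with "fovy" (degrees; the focal length in pixels is half the picture's height over the tangent of half this angle, whatever the lens; pixels are square), "cx", "cy" (the principal point, pixels), "D" ([k1, k2, p1, p2, k3] as OpenCV has them; the pictures are not rectified), "pose" (4x4, takes a point from camera to world coordinates). Camera axes: x right, y down, z forward; pixel columns grow to the right and rows downward; lengths in mm; the calibration is good to about 2 mm. A picture is of the moment at which its call begins: read the wrist's pose just before it. camera_model takes no time and is no camera call; for the wrist camera it gives the pose at the moment of the call.
- sign_off(): hands the job in, once; it reports no verdict.
The state is a dict: "clock": time; "joint_positions": joint angles; "dq": joint speeds; "joint_torque": joint torques, N m; "eef_pos": TCP position; "orientation": TCP orientation; "force": force on the tool from outside, world axes, zero at the start; "ft_torque": the same for the moment, N m; "finger_gap": finger opening in mm.
Only numpy, scipy, OpenCV 4.12 (cv2) and the standard library are available. Lean on these libraries where they do the work, as an engineer would, in place of code of your own. Each camera call takes 0.05 s, during which the arm holds its last target.

## Task

The shut cutlery caddy has been pushed to the back of the pink rack's upper tier. Hook a fingertip behind its far lip and drag it gently towards you, without tipping it up, until it drops fully home and level in the well at the front of the tier. Then press its front button gently so that the lid springs wide open, and leave everything else standing as it was.

Things in the scene. Friction and masses are not known exactly. Their poses are not given: they have to be found in the camera images.
- rack: Pink two-tier plastic rack, fixed to the pallet slats, 270 (x) x 242 (y) mm. Origin: centre of its underside; x points away from its front. The upper tier is a basket, 260 (x) x 232 (y) mm inside; its walls, 5 mm thick, end 172 mm above the origin. Its floor is at 135 mm, but at the front a well, its floor at 130 mm, reaches from the front wall 118 mm back, with a square 5 mm step.
- well (a point): Middle of the floor of the well in the upper tier: 71 mm in front of the rack's centre, 130 mm above its origin; axes as the rack's. When the caddy is home its origin is here: the well is 3 mm longer than the caddy in x and 6 mm wider at each side in y. The front wall is stiff, 42 mm above the well's floor.
- caddy: Cream cutlery caddy, loose, about 0.7 kg (varies by a quarter), box 115 (x) x 220 (y) x 58 mm. Origin: centre of its underside; x points away from its button front. Starts on the higher floor 60 to 85 mm behind home. Dragging takes 2 to 5 N; its front dips into the well first, then meets the front wall; its rear drops off the step once the pull is eased. Over 14 N on it is too rough.
- lip (a point): Middle of the outer edge of the caddy's far lip: a straight ledge along the top of the far (+x) wall, 220 mm long, standing 8 mm out from the wall, 50 to 58 mm above the caddy's underside. This point is at 65.5 mm in the caddy's x, 54 mm up; axes as the caddy's. At least 50 mm is free behind it, to the rack's rear wall.
- button_top (a point): Middle of the flat top of the caddy's orange push button (20 mm in x, 46 mm in y), at the front: 46 mm in front of the caddy's middle, 73 mm above its underside, 10 mm above the lid, whose front edge is 10 mm behind the button. Pressed straight down it lets the lid go after about 3 mm (3 N); it ends after 6 mm (4.5 N) and springs back.
- caddy_button (a joint): Push button of the caddy, m: 0 up, the lid is released at about 0.003, fully down 0.006.
- caddy_lid (a joint): Teal lid of the caddy, rad: 0 shut (up to 0.02 while snapped under its small catch behind the button), 1.7 fully open. It hinges 50 mm behind the caddy's middle, 60 mm above its underside, covers the 76 mm in front of that, and springs up softly by itself, within about 2 s, once the button lets it go.
- saucer1: Lowest of a stack of three loose melamine saucers, 140 mm across, 17 mm high. Origin: centre of its underside.
- saucer2: Middle saucer of the stack, 140 mm across; it stands 6 mm above the lowest.
- saucer3: Top saucer of the stack, 140 mm across; the stack is 29 mm high.
- pot_lid: Aluminium rice pot lid lying on its rim, 174 mm across, 39 mm high with its black knob. Origin: centre of its underside.
- scoop: Yellow plastic scoop, 170 mm long, 52 mm wide, 34 mm high, lying with its handle to -x. Origin: on the underside, near the middle.
- strainer: Small stainless steel strainer, 94 mm across, 36 mm high, with a handle to -x, 200 mm long in all. Origin: under the middle of its length.

How it is judged (in metres and radians):
On the way, in this order (a step that is already met when the one before it is completed fails the run):
1. a fingertip is hooked behind the caddy's far lip, in contact with it, and has dragged the caddy 20 mm or more (x of the grasp point in the frame of caddy above 0.055 m and z of the grasp point in the frame of caddy below 0.085 m and contact force between any of the fingers, the arm and caddy above 0.3 N and distance of caddy from where it was at the start of the episode above 0.02 m), for 0.05 s.
2. the caddy has dropped home and level in the front well, its lid still shut (z of caddy in the frame of well below 0.002 m and x of caddy in the frame of well below 0.004 m and angle between caddy's own z axis and vertical below 0.02 rad and value of joint caddy_lid below 0.1 rad), for 0.2 s.
3. the button has been pressed and the lid has sprung open (value of joint caddy_lid above 1.2 rad), for 0.1 s.
At the end, for the whole second after the job is handed in: The caddy rests home in the front well of the upper tier (its underside within 2 mm of the well's floor, within 4 mm of the well's middle front to back, square to the rack within 0.03 rad, tilted less than 0.02 rad), with its lid open by more than 1.2 rad (z of caddy in the frame of well between -0.002 and 0.002 m and x of caddy in the frame of well between -0.004 and 0.004 m and angle between the x axis of caddy and the x axis of rack, either way round below 0.03 rad and angle between caddy's own z axis and vertical below 0.02 rad and value of joint caddy_lid above 1.2 rad and linear speed of caddy below 0.02 m/s and angular speed of caddy below 0.1 rad/s); the robot touches nothing.
It fails at once if the robot pulls or presses on the caddy, its lid or its button with more than 14 N (contact force between any of the fingers, the arm and caddy above 14 N).
It fails at once if the caddy is tipped by more than 0.15 rad (angle between caddy's own z axis and vertical above 0.15 rad).
It fails at once if a saucer, the pot lid, the scoop or the strainer is moved by more than 15 mm (distance of any of saucer1, saucer2, saucer3, pot_lid, scoop, strainer from where it was at the start of the episode above 0.015 m).
It also fails if it takes over 58 s, if anything falls off the work surface, if the arm or the gripper's body presses on something with over 40 N, if the wrist force passes 120 N, or if a joint passes its speed limit or range.

## Working session

There is one attempt and no reset: what is moved stays moved. The work goes in short steps, Python scripts to look and compute and a shell command to move; the robot and the scene stay as the last step left them, time stands still between calls to the robot, and variables do not carry over. Pictures are saved under pics/ and viewed, and the job is handed in when it is done.

```bash
ls -la; mkdir -p pics; cat > h.py <<'E'
from plant import *
import numpy as np, cv2
def K(name):
    m=camera_model(name); f=200/np.tan(np.radians(m['fovy'])/2)
    return np.array([[f,0,m['cx']],[0,f,m['cy']],[0,0,1.]]), np.array(m['D'],float), np.array(m['pose'],float)
def pts(name,uv,depth,P=None):
    """world points from pixels and depths"""
    k,D,T=K(name)
    if P is not None: T=P
    uv=np.asarray(uv,float).reshape(-1,1,2)
    n=cv2.undistortPoints(uv,k,D).reshape(-1,2)
    z=np.asarray(depth,float).reshape(-1,1)
    c=np.hstack([n*z,z])
    return c@T[:3,:3].T+T[:3,3]
def plane(name,uv,h):
    k,D,T=K(name)
    n=cv2.undistortPoints(np.asarray(uv,float).reshape(-1,1,2),k,D).reshape(-1,2)
    d=np.hstack([n,np.ones((len(n),1))])@T[:3,:3].T
    s=(h-T[2,3])/d[:,2]
    return T[:3,3]+d*s[:,None]
E
python3 - <<'E'
from h import *
o=get_obs();print(o)
for n in ("scene","side","wrist"):
    m=camera_model(n);print(n,m['fovy'],m['cx'],m['cy'],m['D']);print(np.round(m['pose'],3))
    p,d=camera(n);cv2.imwrite(f"pics/{n}0.png",p[:,:,::-1]);np.savez(f"pics/{n}0.npz",p=p,d=d,T=np.array(m['pose']))
E
```

```text
total 12
drwxr-xr-x  3 agent agent 4096 Dec  7 09:44 .
drwxr-xr-x 23 root  root  4096 Dec  7 09:44 ..
drwxr-xr-x  2 agent agent 4096 Dec  7 09:44 pics
{'clock': 0.0, 'joint_positions': array([ 1.03631897,  0.60009583, -0.00252058,  1.60007794,  0.00181749,
        0.94291428, -0.07980443]), 'dq': array([ 7.85637609e-05, -4.22485064e-04,  5.33122885e-04,  9.12845319e-04,
        1.27353112e-03,  4.85173973e-04,  1.76963216e-03]), 'joint_torque': array([ 8.25496700e-04, -7.65052557e+01,  1.49740633e+00, -2.52348679e+01,
       -5.23756107e-02,  1.69852230e-02,  1.34964685e-04]), 'eef_pos': array([ 320.18139055, -649.95251872,  217.80001513]), 'orientation': array([-0.15995683, -0.68848515, -0.16095291,  0.68883682]), 'force': array([-0.08401256, -0.58594182, -0.79878321]), 'ft_torque': array([-0.02088043,  0.02789718, -0.02328596]), 'finger_gap': 92.79505109348062}
scene 46.2216953208415 322.3356516803102 204.1826961791323 [-0.0007597  0.         0.         0.         0.       ]
[[ 5.290000e-01  5.740000e-01 -6.250000e-01  1.460309e+03]
 [ 8.490000e-01 -3.440000e-01  4.020000e-01 -5.338690e+02]
 [ 1.600000e-02 -7.430000e-01 -6.690000e-01  1.093831e+03]
 [ 0.000000e+00  0.000000e+00  0.000000e+00  1.000000e+00]]
side 54.9482105306659 319.1620501264439 192.7674299240933 [0.01690224 0.         0.         0.         0.        ]
[[-8.83000e-01 -2.88000e-01  3.71000e-01  1.79255e+02]
 [-4.70000e-01  5.15000e-01 -7.17000e-01  8.26000e+02]
 [ 1.50000e-02 -8.07000e-01 -5.90000e-01  8.44153e+02]
 [ 0.00000e+00  0.00000e+00  0.00000e+00  1.00000e+00]]
wrist 65.5174685960255 321.7200859576607 198.3378757297979 [-0.00912559  0.          0.          0.          0.        ]
[[ 4.41000e-01 -8.66000e-01 -2.35000e-01  3.85596e+02]
 [-8.97000e-01 -4.26000e-01 -1.14000e-01 -6.19380e+02]
 [-2.00000e-03  2.61000e-01 -9.65000e-01  3.84535e+02]
 [ 0.00000e+00  0.00000e+00  0.00000e+00  1.00000e+00]]
```

View pics/scene0.png

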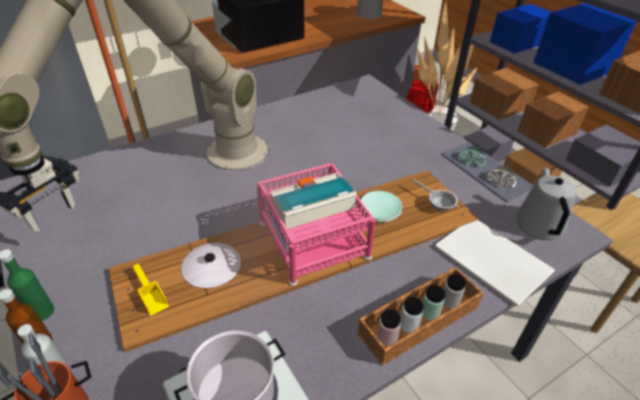

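View pics/side0.png

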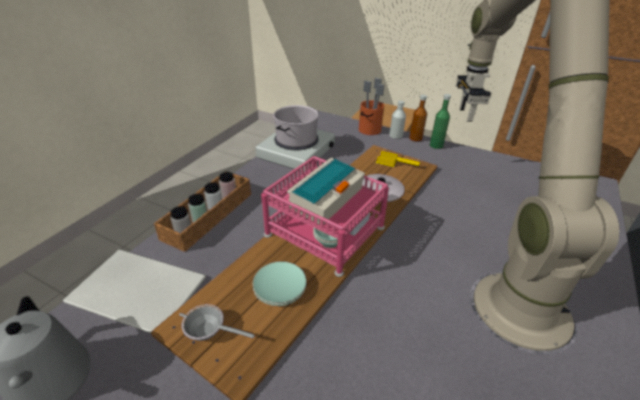

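View pics/wrist0.png

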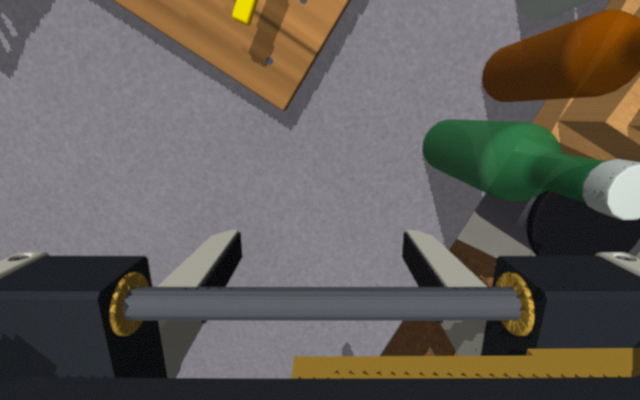

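The scene view shows the pink rack around (315,225), with the teal lid at (315,197) and the orange button at (307,182). The button side faces the robot and the caddy is at the far back. The side view agrees: lid at (325,185), button at (341,187).

```bash
cat > m.py <<'E'
from h import *
def analyse(n,f):
    z=np.load(f);p,d,T=z['p'],z['d'],z['T']
    hsv=cv2.cvtColor(p,cv2.COLOR_RGB2HSV)
    out={}
    for nm,lo,hi in (("pink",(160,90,100),(176,255,255)),("teal",(85,120,50),(105,255,255)),("orange",(3,180,120),(14,255,255)),("cream",(15,15,140),(35,90,255)),):
        m=cv2.inRange(hsv,lo,hi)
        if n=="scene": m[:150]=0;m[300:]=0;m[:,:240]=0;m[:,400:]=0
        if n=="side": m[:140]=0;m[290:]=0;m[:,:240]=0;m[:,400:]=0
        m[d<=0]=0
        v,u=np.nonzero(m)
        out[nm]=(u,v,pts(n,np.c_[u,v],d[v,u],T))
    return out
if __name__=="__main__":
    for n in ("scene","side"):
        o=analyse(n,f"pics/{n}0.npz")
        for nm,(u,v,X) in o.items():
            print(n,nm,len(u),np.round(np.percentile(X,[1,5,50,95,99],axis=0)).tolist())
        X=o["pink"][2]; h,e=np.histogram(X[:,2],np.arange(0,220,6));print(list(zip(e.astype(int),h)))
E
python3 m.py; python3 - <<'E'
import cv2,numpy as np
for n,(a,b,c,d) in (("scene",(240,140,400,290)),("side",(250,140,410,280))):
    p=cv2.imread(f"pics/{n}0.png")[b:d,a:c]; cv2.imwrite(f"pics/{n}0c.png",cv2.resize(p,None,fx=4.5,fy=4,interpolation=cv2.INTER_CUBIC))
E
```

```text
scene pink 5422 [[435.0, -147.0, 17.0], [445.0, -135.0, 41.0], [671.0, -27.0, 152.0], [731.0, 104.0, 191.0], [741.0, 133.0, 194.0]]
scene teal 995 [[553.0, -103.0, 213.0], [558.0, -95.0, 215.0], [591.0, -3.0, 220.0], [623.0, 93.0, 224.0], [630.0, 102.0, 225.0]]
scene orange 59 [[523.0, -17.0, 218.0], [524.0, -17.0, 219.0], [535.0, 2.0, 223.0], [541.0, 20.0, 226.0], [542.0, 24.0, 226.0]]
scene cream 1679 [[62.0, -115.0, 5.0], [74.0, -102.0, 9.0], [630.0, 2.0, 188.0], [649.0, 96.0, 220.0], [653.0, 324.0, 222.0]]
[(np.int64(0), np.int64(24)), (np.int64(6), np.int64(0)), (np.int64(12), np.int64(5)), (np.int64(18), np.int64(8)), (np.int64(24), np.int64(0)), (np.int64(30), np.int64(15)), (np.int64(36), np.int64(336)), (np.int64(42), np.int64(823)), (np.int64(48), np.int64(193)), (np.int64(54), np.int64(108)), (np.int64(60), np.int64(78)), (np.int64(66), np.int64(57)), (np.int64(72), np.int64(197)), (np.int64(78), np.int64(264)), (np.int64(84), np.int64(26)), (np.int64(90), np.int64(19)), (np.int64(96), np.int64(23)), (np.int64(102), np.int64(22)), (np.int64(108), np.int64(23)), (np.int64(1
[... 1454 characters left out ...]
np.int64(396)), (np.int64(84), np.int64(40)), (np.int64(90), np.int64(22)), (np.int64(96), np.int64(22)), (np.int64(102), np.int64(22)), (np.int64(108), np.int64(19)), (np.int64(114), np.int64(24)), (np.int64(120), np.int64(22)), (np.int64(126), np.int64(21)), (np.int64(132), np.int64(21)), (np.int64(138), np.int64(26)), (np.int64(144), np.int64(169)), (np.int64(150), np.int64(976)), (np.int64(156), np.int64(444)), (np.int64(162), np.int64(186)), (np.int64(168), np.int64(191)), (np.int64(174), np.int64(192)), (np.int64(180), np.int64(153)), (np.int64(186), np.int64(291)), (np.int64(192), np.int64(385)), (np.int64(198), np.int64(0)), (np.int64(204), np.int64(0)), (np.int64(210), np.int64(0))]
```

View pics/scene0c.png

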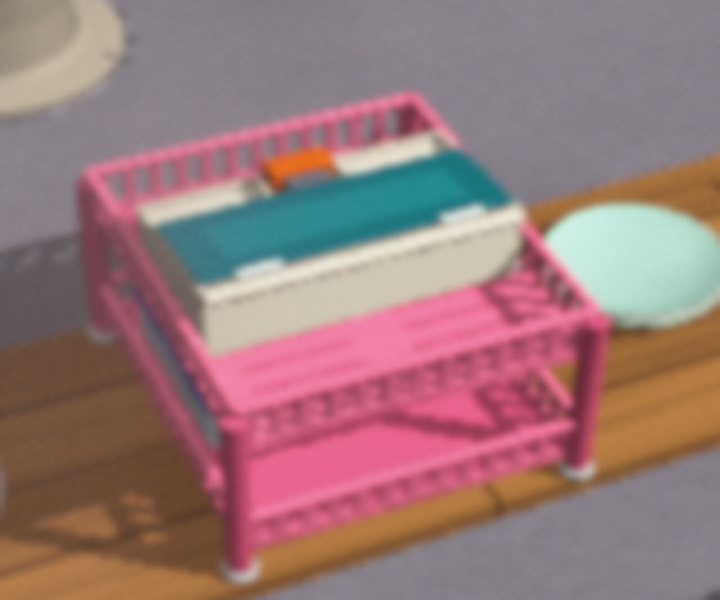

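View pics/side0c.png

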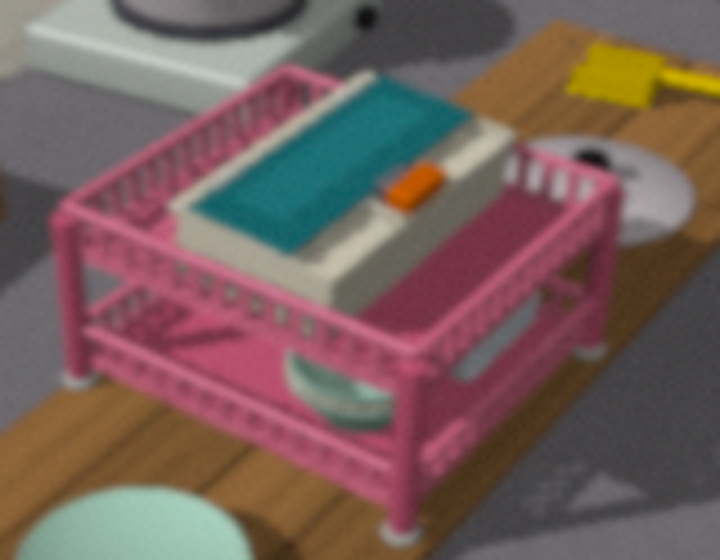

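```bash
cat > fit.py <<'E'
from m import *
import sys
tag=sys.argv[1] if len(sys.argv)>1 else "0"
for n in ("scene","side"):
    o=analyse(n,f"pics/{n}{tag}.npz")
    X=o["pink"][2]; r=X[(X[:,2]>188)&(X[:,0]>400)&(X[:,0]<780)]
    R=cv2.minAreaRect(r[:,:2].astype(np.float32)); print(n,"rim",R,np.median(r[:,2]))
    print(" corners",np.round(cv2.boxPoints(R)).tolist())
    X=o["teal"][2]; R=cv2.minAreaRect(X[:,:2].astype(np.float32)); print(n,"teal",R,np.median(X[:,2])); print(np.round(cv2.boxPoints(R)).tolist())
    X=o["orange"][2]; X=X[X[:,2]>np.median(X[:,2])-2]; R=cv2.minAreaRect(X[:,:2].astype(np.float32)); print(n,"orange",R,np.median(X[:,2]),X.mean(0))
    u,v,X=o["cream"]; X=X[(X[:,2]>205)&(X[:,2]<230)&(abs(X[:,0]-570)<110)&(abs(X[:,1])<160)]
    R=cv2.minAreaRect(X[:,:2].astype(np.float32)); print(n,"cream top",R,np.median(X[:,2])); print(np.round(cv2.boxPoints(R)).tolist())
E
python3 fit.py
```

```text
scene rim ((585.8890380859375, -2.83953857421875), (247.58079528808594, 282.1042175292969), 82.14491271972656) 190.9386024968652
 corners [[429.0, -106.0], [709.0, -145.0], [743.0, 101.0], [463.0, 139.0]]
scene teal ((591.060546875, -1.1865234375), (213.55654907226562, 75.27467346191406), 84.9709243774414) 219.65695506392683
[[544.0, -104.0], [619.0, -111.0], [638.0, 102.0], [563.0, 108.0]]
scene orange ((531.98681640625, 3.5645790100097656), (41.35725784301758, 17.48712158203125), 80.07275390625) 223.32156300369184 [532.8177283    2.34710769 223.2663991 ]
scene cream top ((585.3222045898438, -2.0627059936523438), (221.23422241210938, 123.4708480834961), 84.03182983398438) 217.7749792015611
[[512.0, -106.0], [635.0, -118.0], [658.0, 102.0], [535.0, 114.0]]
side rim ((584.0891723632812, 0.6475677490234375), (249.92955017089844, 278.635986328125), 82.85142517089844) 192.531764346491
 corners [[430.0, -106.0], [707.0, -141.0], [738.0, 107.0], [461.0, 142.0]]
side teal ((586.7354736328125, -0.1410675048828125), (216.2969512939453, 73.52369689941406), 83.46088409423828) 221.46097539021207
[[538.0, -103.0], [611.0, -112.0], [636.0, 103.0], [563.0, 111.0]]
side orange ((528.2820434570312, 8.445231437683105), (19.28249168395996, 40.08261489868164), 0.4738522171974182) 224.77105496344802 [528.54075461   9.46278068 224.89703161]
side cream top ((578.2068481445312, -0.302734375), (223.824951171875, 122.18885040283203), 83.87976837158203) 209.8753014363807
[[506.0, -105.0], [627.0, -118.0], [651.0, 104.0], [529.0, 117.0]]
```

```bash
cat > go.py <<'E'
from h import *
from scipy.spatial.transform import Rotation as R
rc=np.array([585.,-1.,20.5]); yaw=np.radians(-7.4)
Rr=R.from_euler('z',yaw).as_matrix()
def toolR():
    q=get_obs()['orientation']; return R.from_quat([q[1],q[2],q[3],q[0]]).as_matrix()
def rel(p_rack):
    o=get_obs();T=toolR();e=o['eef_pos'];w=rc+Rr@np.array(p_rack,float)
    print("t",round(o['clock'],2),"tcp",e.round(1),"rack",(Rr.T@(e-rc)).round(1),"F",(Rr.T@o['force']).round(2),"tgt world",w.round(1))
    print("tool d (mm)",(T.T@(w-e)).round(1))
    y=T[:,1]; a=np.degrees(np.arctan2(y[1],y[0])); print("tool y yaw deg",a.round(2),"tool x",T[:,0].round(4),"tool z",T[:,2].round(3), "q7",o['joint_positions'][6])
    t=((np.degrees(yaw)+90-a+90)%180-90)
    print("world yaw turn needed deg",t.round(2)," twist(rad, = -yaw)",np.radians(-t).round(4))
if __name__=="__main__":
    import sys; rel([float(a) for a in sys.argv[1:4]])
E
python3 go.py 80 0 300
```

```text
t 0.15 tcp [ 320.2 -650.1  218. ] rack [-179.  -677.8  197.5] F [-0.14  0.02 -0.64] tgt world [664.3 -11.3 320.5]
tool d (mm) [-102.1 -421.  -591. ]
tool y yaw deg -63.77 tool x [-7.e-04  1.e-03 -1.e+00] tool z [-0.897 -0.442  0.   ] q7 -0.07977928861776046
world yaw turn needed deg -33.63  twist(rad, = -yaw) 0.587
```

```bash
python3 -m inch '[{"dx":-0.035},{"dx":-0.07},{"dx":-0.105},{"dx":-0.105,"dy":-0.02,"dz":-0.03,"twist":0.07},{"dx":-0.105,"dy":-0.042,"dz":-0.06,"twist":0.15},{"dx":-0.105,"dy":-0.064,"dz":-0.09,"twist":0.22},{"dx":-0.105,"dy":-0.087,"dz":-0.122,"twist":0.3},{"dx":-0.105,"dy":-0.11,"dz":-0.155,"twist":0.37},{"dx":-0.105,"dy":-0.133,"dz":-0.187,"twist":0.44},{"dx":-0.105,"dy":-0.156,"dz":-0.219,"twist":0.52},{"dx":-0.105,"dy":-0.18,"dz":-0.252,"twist":0.587},{"dx":-0.105,"dy":-0.203,"dz":-0.285,"twist":0.587}]' 1; python3 go.py 80 0 300
```

```text
t 0.15 tcp [ 320.2 -650.1  218. ] rack [-179.  -677.8  197.5] F [-0.14  0.02 -0.64] tgt world [664.3 -11.3 320.5]
tool d (mm) [-102.1 -421.  -591. ]
tool y yaw deg -63.77 tool x [-7.e-04  1.e-03 -1.e+00] tool z [-0.897 -0.442  0.   ] q7 -0.07977928861776046
world yaw turn needed deg -33.63  twist(rad, = -yaw) 0.587invalid input at $[0]: expected keys dx, dy, dz, twist
```

```bash
python3 -m inch '[{"dx":-0.035,"dy":0,"dz":0,"twist":0},{"dx":-0.07,"dy":0,"dz":0,"twist":0},{"dx":-0.105,"dy":0,"dz":0,"twist":0},{"dx":-0.105,"dy":-0.02,"dz":-0.03,"twist":0.07},{"dx":-0.105,"dy":-0.042,"dz":-0.06,"twist":0.15},{"dx":-0.105,"dy":-0.064,"dz":-0.09,"twist":0.22},{"dx":-0.105,"dy":-0.087,"dz":-0.122,"twist":0.3},{"dx":-0.105,"dy":-0.11,"dz":-0.155,"twist":0.37},{"dx":-0.105,"dy":-0.133,"dz":-0.187,"twist":0.44},{"dx":-0.105,"dy":-0.156,"dz":-0.219,"twist":0.52},{"dx":-0.105,"dy":-0.18,"dz":-0.252,"twist":0.587},{"dx":-0.105,"dy":-0.203,"dz":-0.285,"twist":0.587}]' 1; python3 go.py 80 0 300
```

```text
clock: 1.15
eef_pos: [486.7, -340.3, 323.5]
orientation: [0.047, -0.705, 0.047, 0.706]
force: [1.0, -1.5, -0.3]
finger_gap: 92.9
t 1.15 tcp [ 486.7 -340.3  323.5] rack [ -53.7 -349.1  303. ] F [ 1.14 -1.32 -0.32] tgt world [664.3 -11.3 320.5]
tool d (mm) [   3.  -349.7 -132.2]
tool y yaw deg -97.65 tool x [-3.e-04  1.e-04 -1.e+00] tool z [-0.991  0.133  0.   ] q7 -1.157235755943398
world yaw turn needed deg 0.25  twist(rad, = -yaw) -0.0044
```

```bash
python3 -m inch '[{"dx":0,"dy":-0.035,"dz":-0.013,"twist":-0.004},{"dx":0,"dy":-0.07,"dz":-0.026,"twist":-0.004},{"dx":0,"dy":-0.105,"dz":-0.04,"twist":-0.004},{"dx":0,"dy":-0.14,"dz":-0.053,"twist":-0.004},{"dx":0,"dy":-0.175,"dz":-0.066,"twist":-0.004},{"dx":0,"dy":-0.21,"dz":-0.079,"twist":-0.004},{"dx":0,"dy":-0.245,"dz":-0.092,"twist":-0.004},{"dx":0,"dy":-0.28,"dz":-0.106,"twist":-0.004},{"dx":0,"dy":-0.315,"dz":-0.119,"twist":-0.004},{"dx":0,"dy":-0.34,"dz":-0.13,"twist":-0.004},{"dx":0,"dy":-0.35,"dz":-0.132,"twist":-0.004},{"dx":0,"dy":-0.35,"dz":-0.132,"twist":-0.004}]' 1; python3 go.py 90 0 300
python3 - <<'E'
from h import *
for n in ("scene","side","wrist"):
    T=np.array(camera_model(n)['pose'])
    p,d=camera(n);cv2.imwrite(f"pics/{n}1.png",p[:,:,::-1]);np.savez(f"pics/{n}1.npz",p=p,d=d,T=T)
E
```

```text
clock: 2.15
eef_pos: [662.8, -8.7, 322.8]
orientation: [0.043, -0.705, 0.042, 0.706]
force: [-0.4, 0.4, -0.0]
finger_gap: 92.9
t 2.15 tcp [662.8  -8.7 322.8] rack [ 78.1   2.4 302.3] F [-0.44  0.35 -0.05] tgt world [674.3 -12.6 320.5]
tool d (mm) [  2.3   2.5 -11.9]
tool y yaw deg -96.91 tool x [-0.001   0.0011 -1.    ] tool z [-0.993  0.12   0.001] q7 -1.7683831341729415
world yaw turn needed deg -0.49  twist(rad, = -yaw) 0.0086
```

View pics/wrist1.png

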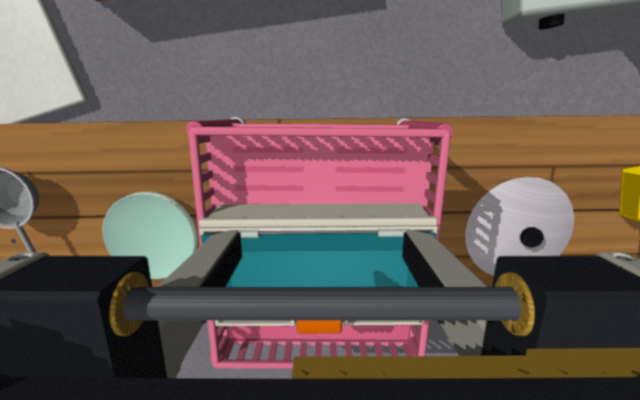

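View pics/scene1.png

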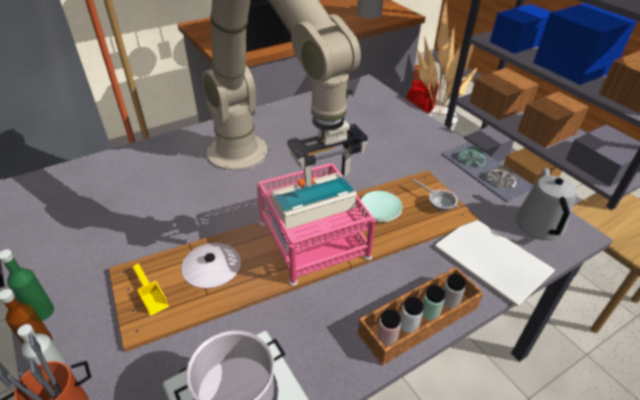

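The wrist picture shows the rack square to the tool: rear rim at row 129 (x 190 to 448), the cream far wall and lip at rows 206–231, and the button at (319,325). I'll measure the lip edge and the rim from this view.

```bash
python3 - <<'E'
from h import *
from go import Rr,rc
z=np.load("pics/wrist1.npz");p,d,T=z['p'],z['d'],z['T']
hsv=cv2.cvtColor(p,cv2.COLOR_RGB2HSV)
for r in range(196,240,3):
    print(r,p[r,300].tolist(),d[r,300],pts("wrist",[[300,r]],[d[r,300]],T).round(1).tolist())
m=cv2.inRange(hsv,(15,15,100),(40,110,255));m[:195]=0;m[240:]=0;m[:,:190]=0;m[:,450:]=0;m[d<=0]=0
v,u=np.nonzero(m);X=pts("wrist",np.c_[u,v],d[v,u],T)
t=X[(X[:,2]>208)&(X[:,2]<219)]
# lip outer edge: per y-bin max x
for y in range(-110,110,20):
    s=t[(t[:,1]>y)&(t[:,1]<y+20)]
    if len(s)>5: print("lip y",y+10,"x max",np.percentile(s[:,0],98).round(1),"min",s[:,0].min().round(1),"z",np.median(s[:,2]).round(1))
print("top y range",t[:,1].min(),t[:,1].max())
m=cv2.inRange(hsv,(160,90,100),(178,255,255));m[d<=0]=0;m[270:]=0;m[:,:180]=0;m[:,460:]=0
v,u=np.nonzero(m);X=pts("wrist",np.c_[u,v],d[v,u],T)
print("rim z",np.percentile(X[:,2],[50,90,97]))
r=X[(X[:,2]>187)&(X[:,2]<202)]
R=cv2.minAreaRect(r[:,:2].astype(np.float32));print(R,cv2.boxPoints(R).round(1).tolist())
for y in range(-120,100,20):
    s=r[(r[:,1]>y)&(r[:,1]<y+20)]
    print("rim y",y+10,s[:,0].max().round(1))
m=cv2.inRange(hsv,(3,180,120),(14,255,255));m[d<=0]=0;m[:300]=0
v,u=np.nonzero(m);X=pts("wrist",np.c_[u,v],d[v,u],T);X=X[X[:,2]>215]
print("btn",len(X),X.mean(0),X.min(0),X.max(0))
E
python3 fit.py 1
```

```text
196 [218, 114, 144] 346.48532 [[649.6, 11.5, 154.8]]
199 [218, 113, 143] 346.12952 [[646.5, 11.9, 156.0]]
202 [217, 114, 143] 346.1895 [[643.3, 12.3, 156.8]]
205 [146, 136, 126] 336.96735 [[642.6, 11.8, 166.6]]
208 [142, 140, 126] 328.92023 [[641.7, 11.3, 175.1]]
211 [140, 137, 125] 320.47015 [[641.1, 10.8, 184.0]]
214 [141, 138, 125] 315.32568 [[639.7, 10.6, 189.7]]
217 [141, 138, 126] 287.8818 [[645.3, 8.0, 216.6]]
220 [202, 199, 179] 285.08926 [[643.5, 8.0, 219.9]]
223 [206, 201, 184] 0.0 [[734.1, -23.7, 489.9]]
226 [167, 163, 149] 285.88858 [[637.9, 8.8, 220.6]]
229 [203, 199, 183] 287.9273 [[634.6, 9.3, 219.4]]
232 [101, 107, 106] 328.4309 [[617.6, 14.3, 182.2]]
235 [20, 103, 110] 285.34763 [[630.2, 9.7, 223.3]]
238 [24, 106, 112] 285.46228 [[627.5, 10.1, 223.9]]
lip y -100 x max 633.3 min 619.3 z 217.5
lip y -80 x max 635.5 min 623.9 z 217.2
lip y -60 x max 637.7 min 625.2 z 217.9
lip y -40 x max 640.0 min 626.8 z 217.6
lip y -20 x max 642.7 min 630.1 z 217.9
lip y 0 x max 645.0 min 631.0 z 218.1
lip y 20 x max 647.4 min 634.1 z 217.8
lip y 40 x max 649.9 min 637.3 z 217.6
lip 
[... 1612 characters left out ...]
.15838623046875), 82.6250991821289) 192.54083615256525
 corners [[429.0, -106.0], [706.0, -142.0], [738.0, 106.0], [461.0, 142.0]]
side teal ((588.0535888671875, 0.3090057373046875), (212.5879364013672, 72.35569763183594), 83.84541320800781) 221.4257998211557
[[541.0, -101.0], [613.0, -109.0], [635.0, 102.0], [563.0, 110.0]]
side orange ((528.9005126953125, 8.279569625854492), (42.02582931518555, 17.845239639282227), 80.24454498291016) 225.10465762110726 [529.04239231  10.69867745 225.04328953]
side cream top ((579.361572265625, 2.5439605712890625), (221.3832550048828, 121.36943817138672), 83.8279037475586) 210.03958226443046
[[507.0, -101.0], [628.0, -114.0], [652.0, 106.0], [531.0, 119.0]]
```

The lip edge is at about (644,-6) in the world, rack x 59, square to the rack within 1°. The floor is at 156, so the lip spans z 206–214. I'll descend behind it at rack x 85.

```bash
python3 -m inch '[{"dx":0,"dy":0.0025,"dz":-0.007,"twist":0.009},{"dx":0.025,"dy":0.0025,"dz":-0.007,"twist":0.009},{"dx":0.05,"dy":0.0025,"dz":-0.007,"twist":0.009},{"dx":0.075,"dy":0.0025,"dz":-0.007,"twist":0.009},{"dx":0.09,"dy":0.0025,"dz":-0.007,"twist":0.009},{"dx":0.1,"dy":0.0025,"dz":-0.007,"twist":0.009},{"dx":0.1,"dy":0.0025,"dz":-0.007,"twist":0.009}]' 1; python3 go.py 85 0 174
python3 - <<'E'
from h import *
for n in ("side","wrist"):
    p,d=camera(n);p=p[:,:,::-1]
    if n=="side": p=cv2.resize(p[120:270,230:430],None,fx=4,fy=4)
    cv2.imwrite(f"pics/{n}2.png",p)
E
```

```text
clock: 2.88
eef_pos: [668.0, -17.3, 221.7]
orientation: [0.048, -0.704, 0.049, 0.707]
force: [0.5, 0.1, -0.4]
finger_gap: 93.0
t 2.88 tcp [668.  -17.3 221.7] rack [ 84.4  -5.5 201.2] F [ 0.53  0.19 -0.43] tgt world [669.3 -11.9 194.5]
tool d (mm) [27.2 -5.5 -0.6]
tool y yaw deg -97.82 tool x [-3.1e-03 -7.0e-04 -1.0e+00] tool z [-0.991  0.136  0.003] q7 -1.7739840973787744
world yaw turn needed deg 0.42  twist(rad, = -yaw) -0.0073
```

View pics/side2.png

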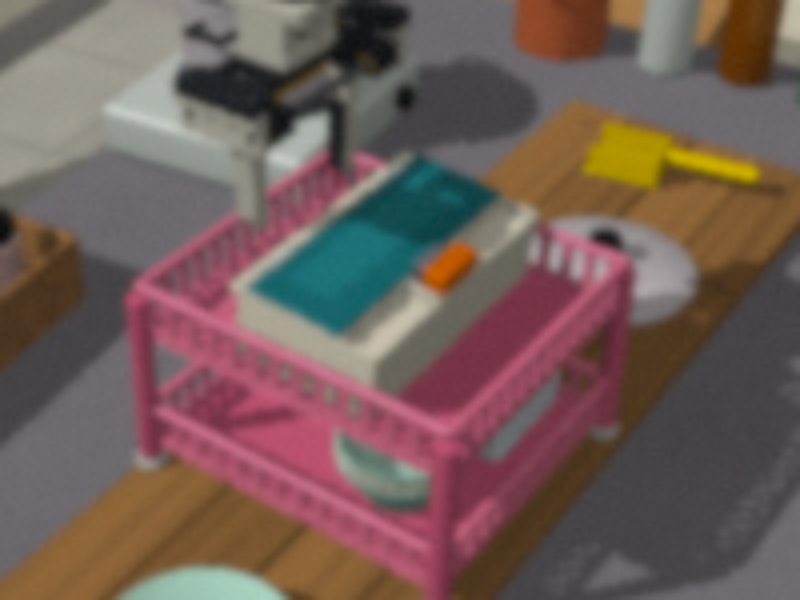

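View pics/wrist2.png

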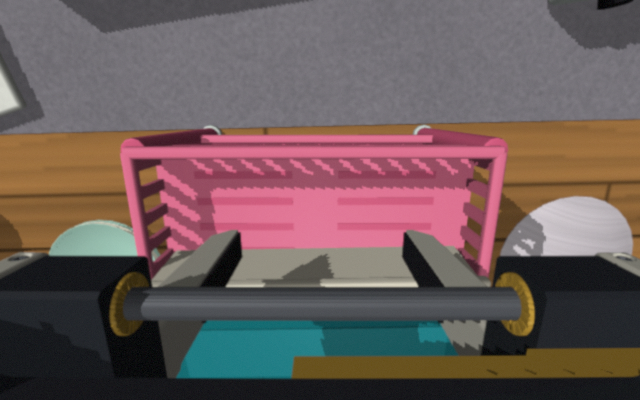

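The fingertips are over the gap behind the far lip (side: (250,215) and (340,160) in the crop). I'll finish the descent.

```bash
python3 -m inch '[{"dx":0.007,"dy":-0.003,"dz":0,"twist":-0.004},{"dx":0.014,"dy":-0.005,"dz":0,"twist":-0.007},{"dx":0.02,"dy":-0.005,"dz":0,"twist":-0.007},{"dx":0.026,"dy":-0.005,"dz":0,"twist":-0.007},{"dx":0.026,"dy":-0.005,"dz":0,"twist":-0.007}]' 1; python3 go.py 70 0 174
python3 - <<'E'
from h import *
for n in ("scene","side"):
    p,d=camera(n);p=p[:,:,::-1]
    p=cv2.resize(p[120:270,230:430],None,fx=4,fy=4)
    cv2.imwrite(f"pics/{n}3.png",p)
E
```

```text
clock: 3.4
eef_pos: [668.9, -10.5, 196.2]
orientation: [0.045, -0.705, 0.045, 0.706]
force: [-0.6, -0.2, -0.2]
finger_gap: 93.1
t 3.4 tcp [668.9 -10.5 196.2] rack [ 84.5   1.4 175.7] F [-0.58 -0.3  -0.23] tgt world [654.4 -10.  194.5]
tool d (mm) [ 1.7  1.3 14.5]
tool y yaw deg -97.27 tool x [-2.e-03 -2.e-04 -1.e+00] tool z [-0.992  0.127  0.002] q7 -1.7771948138263842
world yaw turn needed deg -0.13  twist(rad, = -yaw) 0.0023
```

View pics/side3.png

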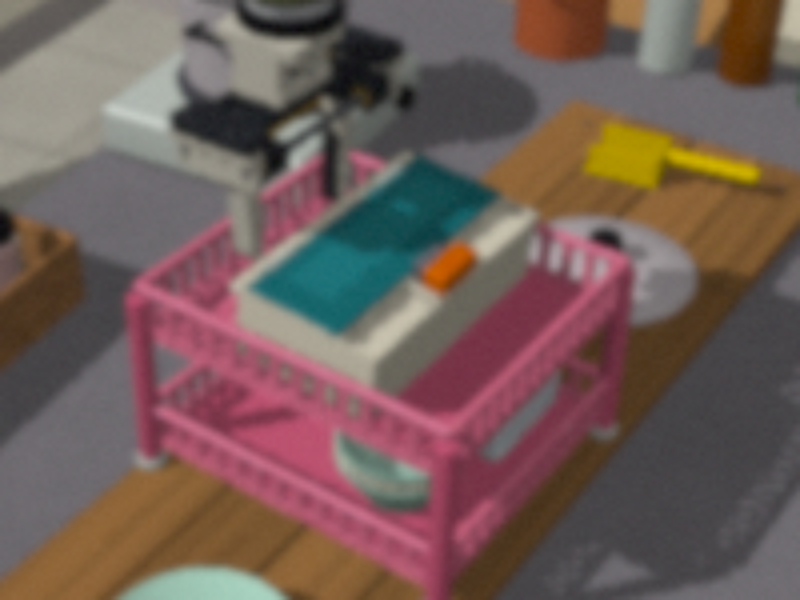

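View pics/scene3.png

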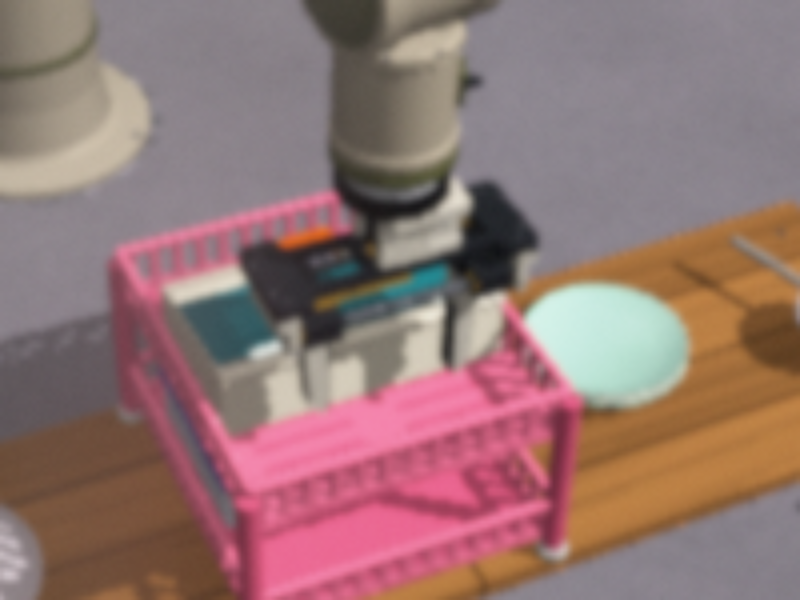

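The fingers stand behind the lip in both views. I'll approach and start the pull slowly.

```bash
python3 -m inch '[{"dx":0.001,"dy":0.001,"dz":0.003,"twist":0.002},{"dx":0.001,"dy":0.001,"dz":0.006,"twist":0.002},{"dx":0.001,"dy":0.001,"dz":0.009,"twist":0.002},{"dx":0.001,"dy":0.001,"dz":0.011,"twist":0.002},{"dx":0.001,"dy":0.001,"dz":0.013,"twist":0.002},{"dx":0.001,"dy":0.001,"dz":0.014,"twist":0.002}]' 1; python3 go.py 60 0 174
python3 -m inch '[{"dx":0,"dy":0,"dz":0.001,"twist":0},{"dx":0,"dy":0,"dz":0.002,"twist":0},{"dx":0,"dy":0,"dz":0.003,"twist":0}]' 1; python3 go.py 60 0 174
```

```text
clock: 4.0
eef_pos: [655.3, -9.8, 196.8]
orientation: [-0.046, 0.706, -0.046, -0.706]
force: [-0.4, -0.2, -0.9]
finger_gap: 92.4
t 4.0 tcp [655.3  -9.8 196.8] rack [ 70.9   0.4 176.3] F [-0.37 -0.26 -0.87] tgt world [644.5  -8.7 194.5]
tool d (mm) [ 2.3  0.4 10.9]
tool y yaw deg -97.4 tool x [ 2.e-04  0.e+00 -1.e+00] tool z [-0.992  0.129 -0.   ] q7 -1.782272882354728
world yaw turn needed deg -0.0  twist(rad, = -yaw) 0.0001
clock: 4.25
eef_pos: [652.7, -9.4, 196.6]
orientation: [-0.046, 0.706, -0.046, -0.706]
force: [0.3, 0.1, 0.6]
finger_gap: 93.1
t 4.25 tcp [652.7  -9.4 196.6] rack [ 68.2   0.4 176.1] F [0.29 0.1  0.64] tgt world [644.5  -8.7 194.5]
tool d (mm) [2.1 0.4 8.2]
tool y yaw deg -97.4 tool x [ 1.e-04 -0.e+00 -1.e+00] tool z [-0.992  0.129 -0.   ] q7 -1.7833424233070652
world yaw turn needed deg -0.0  twist(rad, = -yaw) 0.0
```

```bash
python3 -m inch '[{"dx":0.001,"dy":0,"dz":0.0015,"twist":0},{"dx":0.002,"dy":0,"dz":0.003,"twist":0},{"dx":0.002,"dy":0,"dz":0.0045,"twist":0},{"dx":0.002,"dy":0,"dz":0.006,"twist":0}]' 1; python3 go.py 60 0 174
python3 -m inch '[{"dx":0,"dy":0,"dz":0.0015,"twist":0},{"dx":0,"dy":0,"dz":0.003,"twist":0},{"dx":0,"dy":0,"dz":0.0045,"twist":0},{"dx":0,"dy":0,"dz":0.006,"twist":0}]' 1; python3 go.py 55 0 174 |head -1
```

```text
clock: 4.58
eef_pos: [646.8, -8.6, 194.5]
orientation: [-0.046, 0.706, -0.046, -0.706]
force: [1.4, -1.0, -1.6]
finger_gap: 93.0
t 4.58 tcp [646.8  -8.6 194.5] rack [ 62.2   0.4 174. ] F [ 1.51 -0.77 -1.61] tgt world [644.5  -8.7 194.5]
tool d (mm) [-0.   0.4  2.2]
tool y yaw deg -97.41 tool x [ 3.e-04  0.e+00 -1.e+00] tool z [-0.992  0.129 -0.   ] q7 -1.7857095819037179
world yaw turn needed deg 0.01  twist(rad, = -yaw) -0.0001
clock: 4.92
eef_pos: [640.6, -7.8, 194.5]
orientation: [0.046, -0.706, 0.046, 0.706]
force: [2.5, -1.3, -1.6]
finger_gap: 93.3
t 4.92 tcp [640.6  -7.8 194.5] rack [ 56.    0.4 174. ] F [ 2.61 -0.99 -1.63] tgt world [639.5  -8.1 194.5]
```

```bash
python3 -m inch '[{"dx":0,"dy":0,"dz":0.002,"twist":0},{"dx":0,"dy":0,"dz":0.004,"twist":0},{"dx":0,"dy":0,"dz":0.006,"twist":0},{"dx":0,"dy":0,"dz":0.008,"twist":0},{"dx":0,"dy":0,"dz":0.01,"twist":0},{"dx":0,"dy":0,"dz":0.012,"twist":0},{"dx":0,"dy":0,"dz":0.014,"twist":0},{"dx":0,"dy":0,"dz":0.016,"twist":0},{"dx":0,"dy":0,"dz":0.018,"twist":0},{"dx":0,"dy":0,"dz":0.02,"twist":0}]' 1; python3 go.py 35 0 174
python3 - <<'E'
from h import *
for n in ("side","wrist"):
    T=np.array(camera_model(n)['pose'])
    p,d=camera(n);np.savez(f"pics/{n}4.npz",p=p,d=d,T=T);p=p[:,:,::-1]
    if n=="side":p=cv2.resize(p[120:270,230:430],None,fx=4,fy=4)
    cv2.imwrite(f"pics/{n}4.png",p)
E
```

```text
clock: 5.75
eef_pos: [620.7, -5.3, 194.6]
orientation: [0.046, -0.706, 0.046, 0.706]
force: [2.2, -0.4, -1.3]
finger_gap: 93.3
t 5.75 tcp [620.7  -5.3 194.6] rack [ 36.    0.3 174.1] F [ 2.24 -0.15 -1.29] tgt world [619.7  -5.5 194.5]
tool d (mm) [0.1 0.3 1. ]
tool y yaw deg -97.4 tool x [-0. -0. -1.] tool z [-0.992  0.129  0.   ] q7 -1.795410059464249
world yaw turn needed deg 0.0  twist(rad, = -yaw) -0.0
```

View pics/side4.png

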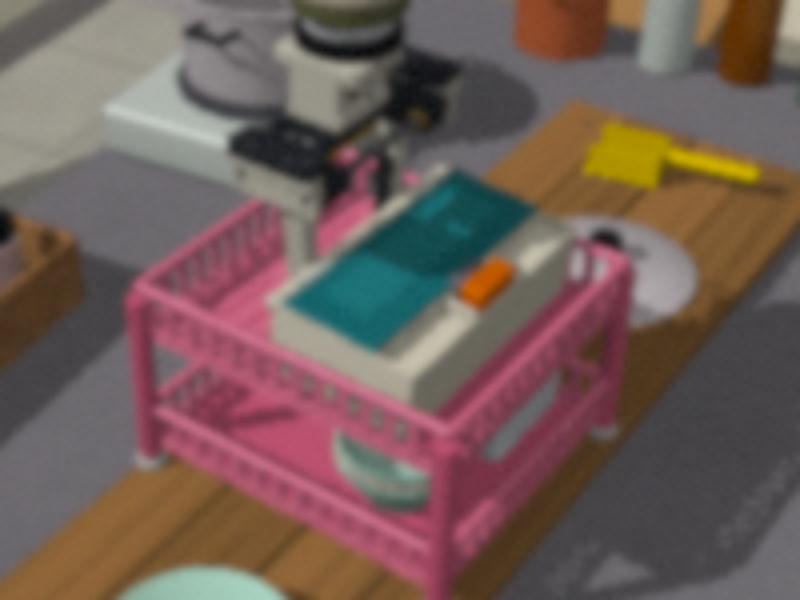

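View pics/wrist4.png

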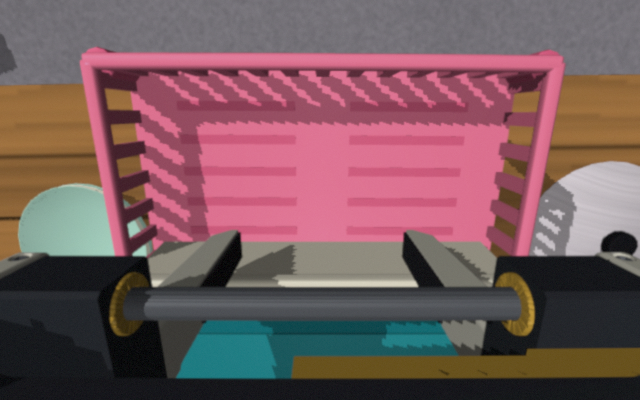

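The caddy followed the fingers, level and square (button at (487,283) in the crop). I'll measure how much travel is left.

```bash
cat > cad.py <<'E'
from m import *
from go import Rr,rc
import sys
for n,t in [a.split(":") for a in sys.argv[1:]]:
    o=analyse(n,f"pics/{n}{t}.npz")
    for k in ("teal","orange"):
        X=o[k][2]; X=X[X[:,2]>150]; r=(X-rc)@Rr
        print(n,t,k,len(X),"rack x pct",np.percentile(r[:,0],[2,50,98]).round(1),"y",np.percentile(r[:,1],[2,50,98]).round(1),"z",np.median(r[:,2]).round(1))
E
python3 cad.py side:1 side:4 side:0
```

```text
side 1 teal 1071 rack x pct [-31.7   1.6  36.2] y [-98.4  13.7 104.2] z 200.9
side 1 orange 77 rack x pct [-65.5 -57.7 -48.3] y [-15.9  10.5  23.3] z 203.8
side 4 teal 1082 rack x pct [-62.2 -29.5   4.6] y [-94.9  16.8 104.8] z 200.5
side 4 orange 80 rack x pct [-96.8 -89.1 -79.3] y [-15.4   8.7  23.1] z 203.6
side 0 teal 1069 rack x pct [-31.9   1.3  36.1] y [-98.1  14.4 103.8] z 201.0
side 0 orange 75 rack x pct [-66.1 -57.6 -47.6] y [-15.9   9.3  22.5] z 203.8
```

```bash
python3 -m inch '[{"dx":0,"dy":0,"dz":0.002,"twist":0},{"dx":0,"dy":0,"dz":0.004,"twist":0},{"dx":0,"dy":0,"dz":0.006,"twist":0},{"dx":0,"dy":0,"dz":0.008,"twist":0},{"dx":0,"dy":0,"dz":0.01,"twist":0},{"dx":0,"dy":0,"dz":0.012,"twist":0},{"dx":0,"dy":0,"dz":0.014,"twist":0}]' 1; python3 go.py 20 0 174|head -2
python3 -m inch '[{"dx":0,"dy":0,"dz":0.002,"twist":0},{"dx":0,"dy":0,"dz":0.004,"twist":0},{"dx":0,"dy":0,"dz":0.006,"twist":0},{"dx":0,"dy":0,"dz":0.008,"twist":0},{"dx":0,"dy":0,"dz":0.01,"twist":0},{"dx":0,"dy":0,"dz":0.012,"twist":0}]' 1; python3 go.py 9 0 174|head -2
python3 - <<'E'
from h import *
for n in ("side","wrist"):
    T=np.array(camera_model(n)['pose'])
    p,d=camera(n);np.savez(f"pics/{n}5.npz",p=p,d=d,T=T);p=p[:,:,::-1]
    if n=="side":p=cv2.resize(p[120:270,230:430],None,fx=4,fy=4)
    cv2.imwrite(f"pics/{n}5.png",p)
E
python3 cad.py side:5
```

```text
clock: 6.43
eef_pos: [606.8, -3.5, 194.6]
orientation: [0.046, -0.706, 0.046, 0.706]
force: [2.2, -0.7, -0.2]
finger_gap: 92.9
t 6.43 tcp [606.8  -3.5 194.6] rack [ 22.    0.4 174.1] F [ 2.25 -0.44 -0.18] tgt world [604.8  -3.6 194.5]
tool d (mm) [0.1 0.4 2. ]
clock: 6.93
eef_pos: [594.9, -2.0, 194.6]
orientation: [-0.046, 0.706, -0.046, -0.706]
force: [3.0, 0.2, -0.7]
finger_gap: 93.2
t 6.93 tcp [594.9  -2.  194.6] rack [ 10.    0.3 174.1] F [ 2.96  0.57 -0.71] tgt world [593.9  -2.2 194.5]
tool d (mm) [0.1 0.3 1. ]
side 5 teal 1092 rack x pct [-88.3 -55.6 -21.8] y [-94.3  17.7 104.2] z 198.7
side 5 orange 85 rack x pct [-122.7 -114.8 -104.1] y [-16.9   8.   23.1] z 203.7
```

View pics/side5.png

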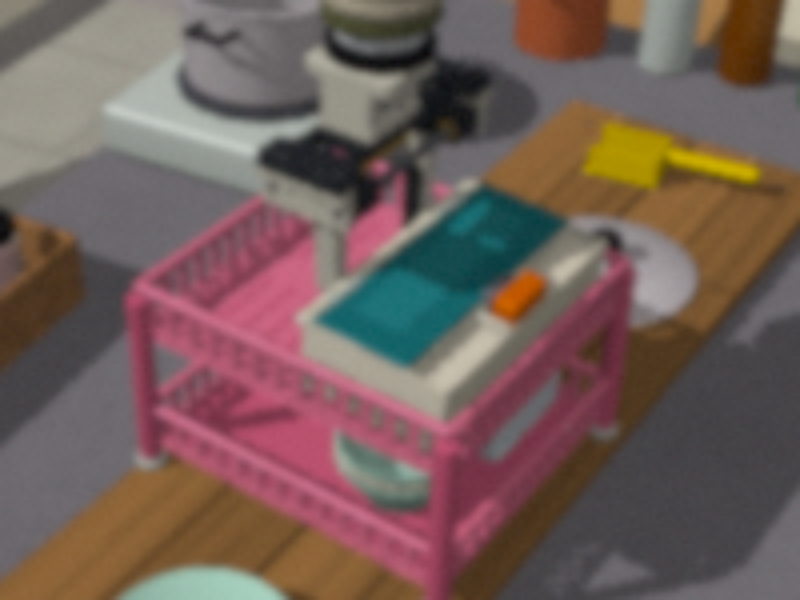

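The caddy has moved about 57 mm and the front edge is near the front wall, so roughly 6 mm remain. I'll use fine steps with force checks.

```bash
python3 -m inch '[{"dx":0,"dy":0,"dz":0.001,"twist":0},{"dx":0,"dy":0,"dz":0.002,"twist":0},{"dx":0,"dy":0,"dz":0.003,"twist":0},{"dx":0,"dy":0,"dz":0.004,"twist":0}]' 1; python3 go.py 5 0 174|head -1
```

```text
clock: 7.37
eef_pos: [591.1, -1.4, 194.5]
orientation: [0.046, -0.706, 0.046, 0.706]
force: [2.1, 0.2, -1.7]
finger_gap: 92.7
t 7.37 tcp [591.1  -1.4 194.5] rack [  6.1   0.3 174. ] F [ 2.05  0.44 -1.73] tgt world [590.   -1.6 194.5]
```

```bash
python3 -m inch '[{"dx":0,"dy":0,"dz":0.001,"twist":0},{"dx":0,"dy":0,"dz":0.001,"twist":0}]' 1; python3 go.py 5 0 174|head -1
```

```text
clock: 7.53
eef_pos: [589.9, -1.3, 194.6]
orientation: [0.046, -0.706, 0.046, 0.706]
force: [1.0, 0.1, -0.2]
finger_gap: 93.1
t 7.53 tcp [589.9  -1.3 194.6] rack [  4.9   0.4 174.1] F [ 0.99  0.21 -0.2 ] tgt world [590.   -1.6 194.5]
```

```bash
python3 -m inch '[{"dx":0,"dy":0,"dz":0.0005,"twist":0},{"dx":0,"dy":0,"dz":0.001,"twist":0}]' 1; python3 go.py 5 0 174|head -1
```

```text
clock: 7.7
eef_pos: [589.2, -1.2, 194.6]
orientation: [-0.046, 0.706, -0.046, -0.706]
force: [2.0, -1.1, -0.3]
finger_gap: 92.9
t 7.7 tcp [589.2  -1.2 194.6] rack [  4.2   0.4 174.1] F [ 2.16 -0.83 -0.3 ] tgt world [590.   -1.6 194.5]
```

```bash
python3 -m inch '[{"dx":0,"dy":0,"dz":0.0005,"twist":0},{"dx":0,"dy":0,"dz":0.001,"twist":0}]' 1; python3 go.py 5 0 174|head -1; python3 - <<'E'
from h import *
for n in ("side",):
    T=np.array(camera_model(n)['pose'])
    p,d=camera(n);np.savez(f"pics/{n}6.npz",p=p,d=d,T=T)
E
python3 cad.py side:6
```

```text
clock: 7.87
eef_pos: [588.2, -1.1, 194.6]
orientation: [0.046, -0.706, 0.046, 0.706]
force: [2.0, -1.6, -0.9]
finger_gap: 93.1
t 7.87 tcp [588.2  -1.1 194.6] rack [  3.2   0.3 174.1] F [ 2.19 -1.29 -0.88] tgt world [590.   -1.6 194.5]
side 6 teal 1074 rack x pct [-94.8 -62.6 -27.6] y [-94.5  17.3 104.2] z 196.9
side 6 orange 83 rack x pct [-129.  -121.5 -111.3] y [-16.6   8.6  23.1] z 203.6
```

```bash
python3 -m inch '[{"dx":0,"dy":0,"dz":0.0005,"twist":0},{"dx":0,"dy":0,"dz":0.001,"twist":0},{"dx":0,"dy":0,"dz":0.001,"twist":0}]' 1; python3 go.py 5 0 174|head -1
```

```text
clock: 8.17
eef_pos: [587.3, -1.0, 194.6]
orientation: [-0.046, 0.706, -0.046, -0.706]
force: [2.8, -0.3, -1.2]
finger_gap: 93.0
t 8.17 tcp [587.3  -1.  194.6] rack [  2.2   0.3 174.1] F [ 2.82  0.04 -1.19] tgt world [590.   -1.6 194.5]
```

```bash
python3 -m inch '[{"dx":0,"dy":0,"dz":0.0005,"twist":0},{"dx":0,"dy":0,"dz":0.001,"twist":0},{"dx":0,"dy":0,"dz":0.001,"twist":0}]' 1; python3 go.py 5 0 174|head -1
```

```text
clock: 8.42
eef_pos: [587.0, -1.1, 194.9]
orientation: [-0.046, 0.706, -0.046, -0.705]
force: [5.5, -0.5, -0.9]
finger_gap: 93.2
t 8.42 tcp [587.   -1.1 194.9] rack [  2.    0.2 174.4] F [ 5.54  0.26 -0.9 ] tgt world [590.   -1.6 194.5]
```

The front wall is met: force has risen to 5.5 N and the tool moved only 0.2 of 1 mm. I'll ease off so the rear drops.

```bash
python3 -m inch '[{"dx":0,"dy":0,"dz":-0.0005,"twist":0},{"dx":0,"dy":0,"dz":-0.001,"twist":0},{"dx":0,"dy":0,"dz":-0.002,"twist":0},{"dx":0,"dy":0,"dz":-0.003,"twist":0},{"dx":0,"dy":0,"dz":-0.006,"twist":0},{"dx":0,"dy":0,"dz":-0.009,"twist":0},{"dx":0,"dy":0,"dz":-0.012,"twist":0}]' 1; python3 go.py 20 0 174|head -2; python3 - <<'E'
from h import *
for n in ("side","scene"):
    T=np.array(camera_model(n)['pose'])
    p,d=camera(n);np.savez(f"pics/{n}7.npz",p=p,d=d,T=T);p=p[:,:,::-1]
    p=cv2.resize(p[120:270,230:430],None,fx=4,fy=4)
    cv2.imwrite(f"pics/{n}7.png",p)
E
python3 cad.py side:7
python3 - <<'E'
# tilt of the lid plane before/after
from m import *
from go import Rr,rc
for t in ("0","4","6","7"):
    X=analyse("side",f"pics/side{t}.npz")["teal"][2]; r=(X-rc)@Rr
    A=np.c_[r[:,:2]-r[:,:2].mean(0),np.ones(len(r))]; c=np.linalg.lstsq(A,r[:,2],rcond=None)[0]
    k=abs(A@c-r[:,2])<3; c=np.linalg.lstsq(A[k],r[k,2],rcond=None)[0]; print(t,"slope x,y",c[:2].round(3),"z",c[2].round(1))
E
```

```text
clock: 9.0
eef_pos: [598.1, -2.2, 194.5]
orientation: [0.046, -0.705, 0.046, 0.706]
force: [0.5, -0.3, -0.8]
finger_gap: 93.0
t 9.0 tcp [598.1  -2.2 194.5] rack [ 13.1   0.5 174. ] F [ 0.52 -0.27 -0.77] tgt world [604.8  -3.6 194.5]
tool d (mm) [ 0.   0.5 -6.9]
side 7 teal 1051 rack x pct [-95.  -61.9 -27.3] y [-94.5  17.4 104.1] z 194.1
side 7 orange 82 rack x pct [-128.8 -120.5 -110.8] y [-16.5   8.8  24.6] z 202.9
0 slope x,y [ 0.096 -0.002] z 200.7
4 slope x,y [ 0.091 -0.002] z 200.3
6 slope x,y [ 0.038 -0.002] z 196.9
7 slope x,y [-0.008 -0.002] z 194.0
```

View pics/side7.png

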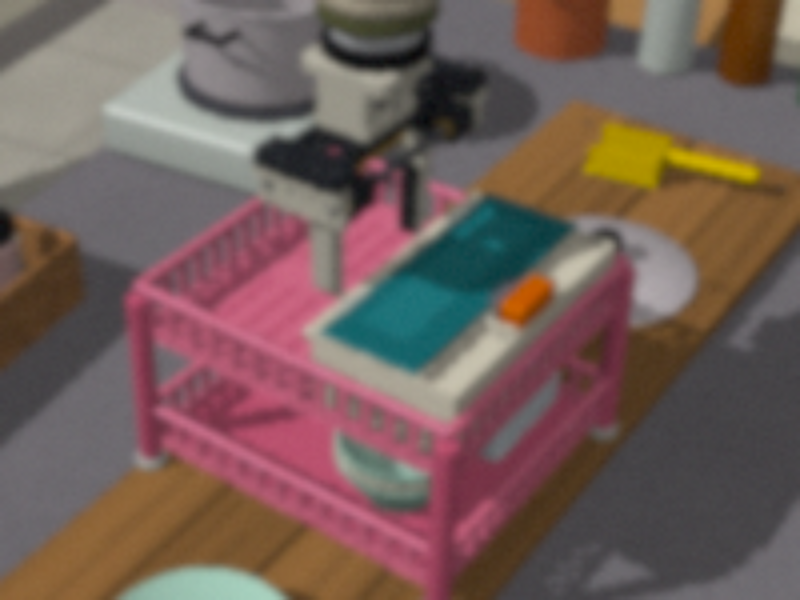

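View pics/scene7.png

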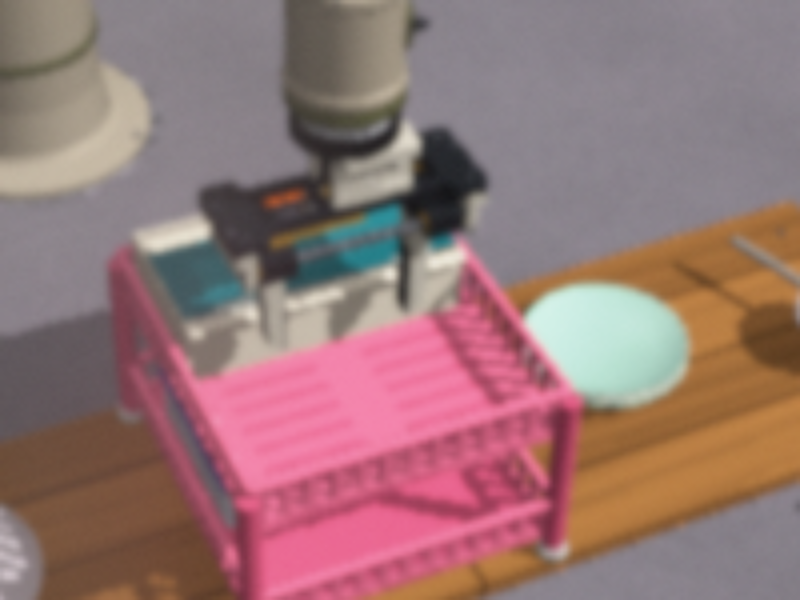

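The rear has dropped: lid height 194 (home is 193), button top 203 (home is 203), and the slope is about 0. I'll rise, shut the fingers and move over the button.

```bash
python3 -m inch '[{"dx":-0.02,"dy":0,"dz":-0.001,"twist":0},{"dx":-0.045,"dy":0,"dz":-0.001,"twist":0},{"dx":-0.075,"dy":0,"dz":-0.001,"twist":0},{"dx":-0.1,"dy":0,"dz":0,"twist":0},{"dx":-0.1,"dy":0,"dz":0.025,"twist":0},{"dx":-0.1,"dy":0,"dz":0.055,"twist":0},{"dx":-0.1,"dy":0,"dz":0.085,"twist":0},{"dx":-0.1,"dy":0,"dz":0.11,"twist":0},{"dx":-0.1,"dy":0,"dz":0.125,"twist":0},{"dx":-0.1,"dy":0.001,"dz":0.132,"twist":0},{"dx":-0.1,"dy":0.001,"dz":0.132,"twist":0},{"dx":-0.1,"dy":0.001,"dz":0.132,"twist":0}]' 0 10; python3 go.py -119 0 215
python3 - <<'E'
from h import *
for n in ("side","scene","wrist"):
    T=np.array(camera_model(n)['pose'])
    p,d=camera(n);np.savez(f"pics/{n}8.npz",p=p,d=d,T=T);p=p[:,:,::-1]
    if n!="wrist": p=cv2.resize(p[120:270,230:430],None,fx=4,fy=4)
    cv2.imwrite(f"pics/{n}8.png",p)
E
python3 cad.py side:8 scene:8
```

```text
clock: 10.1
eef_pos: [467.9, 13.6, 294.9]
orientation: [-0.046, 0.706, -0.046, -0.705]
force: [0.8, -0.3, 0.5]
finger_gap: 17.5
t 10.1 tcp [467.9  13.6 294.9] rack [-118.    -0.6  274.4] F [ 0.82 -0.22  0.46] tgt world [467.   14.3 235.5]
tool d (mm) [59.4 -0.6  1. ]
tool y yaw deg -97.41 tool x [ 1.1e-03  1.0e-04 -1.0e+00] tool z [-0.992  0.129 -0.001] q7 -1.862172542101815
world yaw turn needed deg 0.01  twist(rad, = -yaw) -0.0001
side 8 teal 1060 rack x pct [-95.  -62.4 -27.1] y [-94.3  16.7 104.3] z 194.0
side 8 orange 80 rack x pct [-128.1 -119.9 -110.3] y [-15.5   8.7  23.4] z 203.2
scene 8 teal 918 rack x pct [-91.3 -56.7 -24.6] y [-86.6   6.  100.5] z 191.8
scene 8 orange 48 rack x pct [-125.1 -113.6 -106.5] y [-20.9  -2.9  16.3] z 201.7
```

View pics/side8.png

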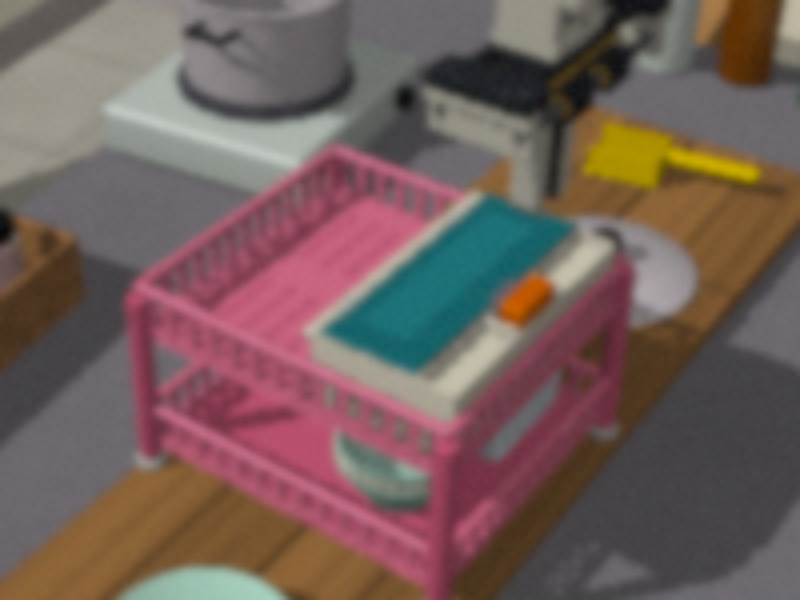

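View pics/scene8.png

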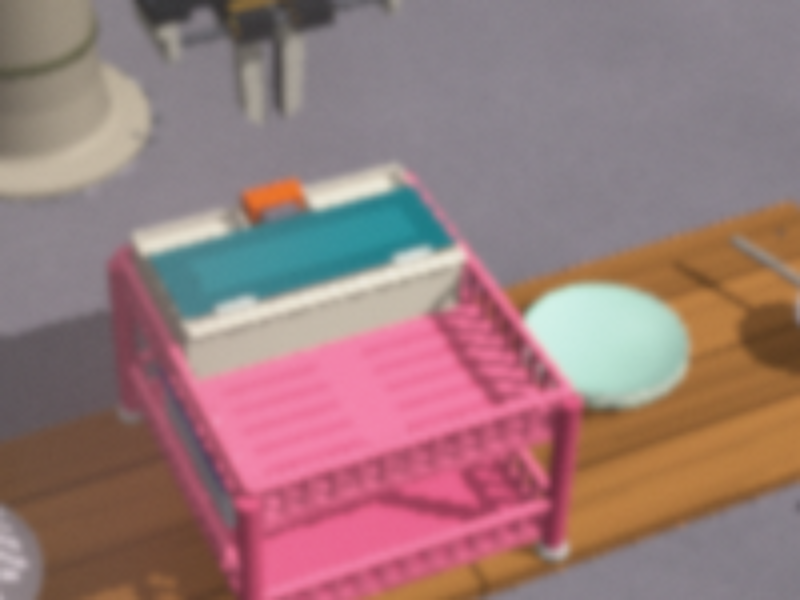

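View pics/wrist8.png

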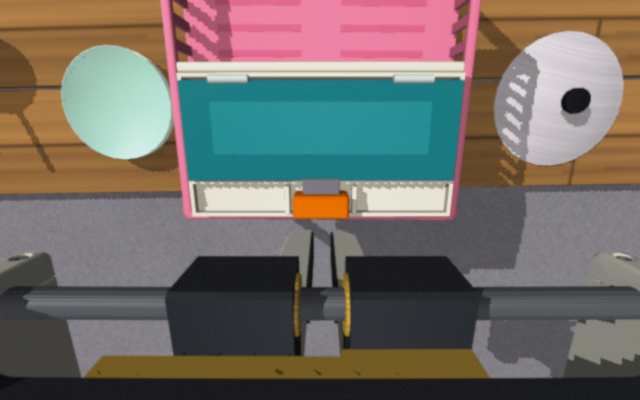

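The wrist view shows the caddy square against the front wall, with the button at pixels x 293–348, y 192–218, just ahead of the fingertips. I'll measure the button there before pressing.

```bash
python3 - <<'E'
from h import *
from go import Rr,rc
z=np.load("pics/wrist8.npz");p,d,T=z['p'],z['d'],z['T']
hsv=cv2.cvtColor(p,cv2.COLOR_RGB2HSV)
m=cv2.inRange(hsv,(3,180,150),(16,255,255));m[d<=0]=0;m[:180]=0;m[235:]=0
v,u=np.nonzero(m);X=(pts("wrist",np.c_[u,v],d[v,u],T)-rc)@Rr
print(len(u),u.min(),u.max(),v.min(),v.max());print(np.percentile(X,[2,50,98],axis=0).round(1))
X2=(plane("wrist",[[293,192],[348,192],[293,218],[348,218]],20.5+203)-rc)@Rr;print(X2.round(1))
m=cv2.inRange(hsv,(85,120,50),(105,255,255));m[d<=0]=0;m[200:]=0
v,u=np.nonzero(m);X=pts("wrist",np.c_[u,v],d[v,u],T);r=(X-rc)@Rr
print(np.percentile(r,[1,50,99],axis=0).round(1),cv2.minAreaRect(r[:,:2].astype(np.float32)))
A=np.c_[r[:,:2],np.ones(len(r))];print(np.linalg.lstsq(A,r[:,2],rcond=None)[0])
E
```

```text
1313 293 348 193 218
[[-1.256e+02 -2.160e+01  1.994e+02]
 [-1.155e+02 -1.000e-01  2.029e+02]
 [-1.071e+02  2.070e+01  2.044e+02]]
[[-103.9   21.1  203. ]
 [-104.   -22.2  203. ]
 [-125.5   21.7  203. ]
 [-125.6  -22.7  203. ]]
[[ -94.8 -106.2  191. ]
 [ -55.7   -0.9  193. ]
 [ -20.4  104.8  195. ]] ((-57.59777069091797, -0.41949462890625), (216.7939453125, 76.45860290527344), 89.91416931152344)
[-8.43319714e-03  1.25108537e-03  1.92516734e+02]
```

Button centre measured at rack (-116, 0), top 203 above the rack's origin, and the lid plane is level. I'll descend to about 6 mm above it.

```bash
python3 -m inch '[{"dx":0.01,"dy":0,"dz":0,"twist":0},{"dx":0.025,"dy":-0.0005,"dz":0,"twist":0},{"dx":0.04,"dy":-0.0005,"dz":0,"twist":0},{"dx":0.052,"dy":-0.0005,"dz":0,"twist":0},{"dx":0.06,"dy":-0.0005,"dz":0,"twist":0},{"dx":0.065,"dy":-0.0005,"dz":0,"twist":0},{"dx":0.065,"dy":-0.0005,"dz":0,"twist":0}]' 0 10; python3 go.py -117 0 203
python3 - <<'E'
from h import *
for n in ("side","scene"):
    p,d=camera(n);p=p[:,:,::-1]
    p=cv2.resize(p[120:270,230:430],None,fx=4,fy=4)
    cv2.imwrite(f"pics/{n}9.png",p)
E
```

```text
clock: 10.83
eef_pos: [467.1, 14.1, 228.6]
orientation: [0.046, -0.705, 0.046, 0.706]
force: [-1.0, 0.0, -0.5]
finger_gap: 0.1
t 10.83 tcp [467.1  14.1 228.6] rack [-1.188e+02 -2.000e-01  2.081e+02] F [-1.04 -0.09 -0.47] tgt world [469.   14.1 223.5]
tool d (mm) [ 5.1 -0.2 -1.8]
tool y yaw deg -97.4 tool x [-1.7e-03 -3.0e-04 -1.0e+00] tool z [-0.992  0.129  0.002] q7 -1.871270548599652
world yaw turn needed deg 0.0  twist(rad, = -yaw) -0.0001
```

View pics/side9.png

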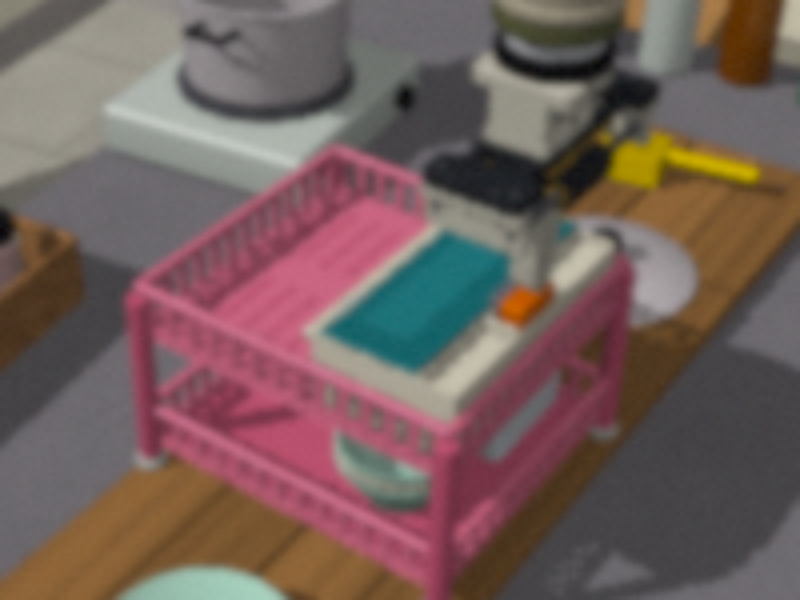

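View pics/scene9.png

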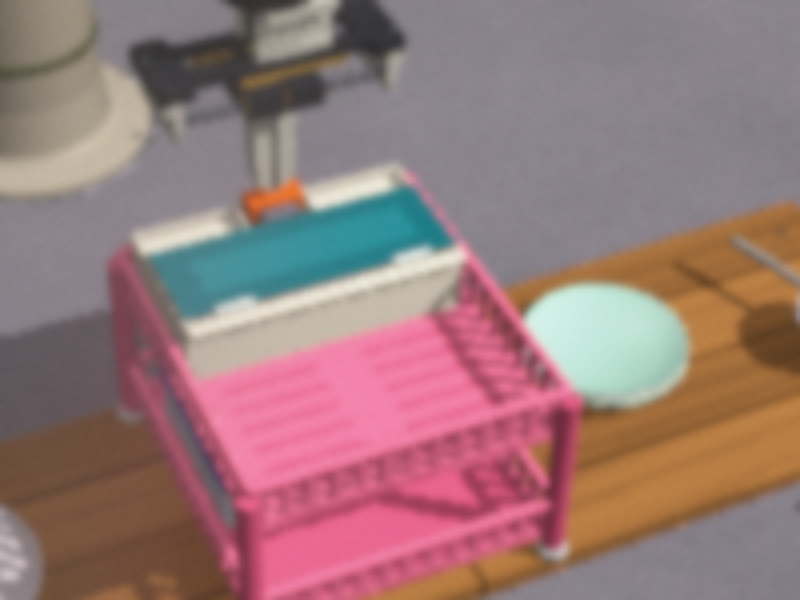

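The shut fingers are centred over the button. I'll press in small steps.

```bash
python3 -m inch '[{"dx":0.001,"dy":0,"dz":0,"twist":0},{"dx":0.002,"dy":0,"dz":0,"twist":0},{"dx":0.003,"dy":0,"dz":0,"twist":0},{"dx":0.004,"dy":0,"dz":-0.001,"twist":0},{"dx":0.005,"dy":0,"dz":-0.001,"twist":0},{"dx":0.005,"dy":0,"dz":-0.001,"twist":0}]' 0; python3 go.py -117 0 203|head -1
```

```text
clock: 11.43
eef_pos: [468.1, 14.0, 224.5]
orientation: [0.046, -0.706, 0.046, 0.706]
force: [-0.1, 0.5, -0.4]
finger_gap: 0.1
t 11.43 tcp [468.1  14.  224.5] rack [-1.178e+02 -2.000e-01  2.040e+02] F [-0.16  0.48 -0.37] tgt world [469.   14.1 223.5]
```

```bash
python3 -m inch '[{"dx":0.0005,"dy":0,"dz":0,"twist":0},{"dx":0.001,"dy":0,"dz":0,"twist":0},{"dx":0.0015,"dy":0,"dz":0,"twist":0},{"dx":0.0015,"dy":0,"dz":0,"twist":0}]' 0; python3 go.py -117 0 203|head -1
```

```text
clock: 11.77
eef_pos: [468.1, 14.0, 223.1]
orientation: [0.046, -0.706, 0.046, 0.706]
force: [-0.7, 0.1, 1.5]
finger_gap: 0.4
t 11.77 tcp [468.1  14.  223.1] rack [-1.178e+02 -2.000e-01  2.026e+02] F [-0.69  0.02  1.54] tgt world [469.   14.1 223.5]
```

```bash
python3 -m inch '[{"dx":0.0005,"dy":0,"dz":0,"twist":0},{"dx":0.001,"dy":0,"dz":0,"twist":0},{"dx":0.001,"dy":0,"dz":0,"twist":0}]' 0; python3 go.py -117 0 203|head -1
```

```text
clock: 12.02
eef_pos: [468.2, 14.0, 222.1]
orientation: [0.046, -0.706, 0.046, 0.706]
force: [0.2, -0.4, 2.6]
finger_gap: 0.6
t 12.02 tcp [468.2  14.  222.1] rack [-1.178e+02 -1.000e-01  2.016e+02] F [ 0.21 -0.42  2.61] tgt world [469.   14.1 223.5]
```

```bash
python3 -m inch '[{"dx":0.0005,"dy":0,"dz":0,"twist":0},{"dx":0.001,"dy":0,"dz":0,"twist":0},{"dx":0.001,"dy":0,"dz":0,"twist":0}]' 0; python3 go.py -117 0 203|head -1; python3 - <<'E'
from h import *
for n in ("side",):
    p,d=camera(n);p=p[:,:,::-1]
    p=cv2.resize(p[120:270,230:430],None,fx=4,fy=4)
    cv2.imwrite(f"pics/{n}10.png",p)
E
```

```text
clock: 12.27
eef_pos: [468.2, 14.0, 221.1]
orientation: [-0.046, 0.706, -0.046, -0.706]
force: [-0.6, 0.4, 3.6]
finger_gap: 0.3
t 12.27 tcp [468.2  14.  221.1] rack [-1.178e+02 -2.000e-01  2.006e+02] F [-0.64  0.31  3.55] tgt world [469.   14.1 223.5]
```

View pics/side10.png

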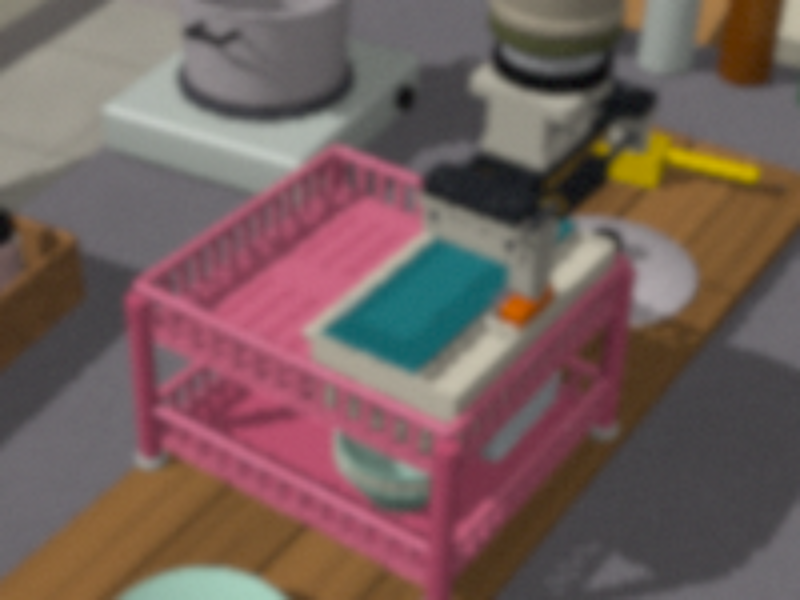

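The lid may just be starting to lift at 3.6 N. I'll press another millimetre and hold.

```bash
python3 -m inch '[{"dx":0.0005,"dy":0,"dz":0,"twist":0},{"dx":0.001,"dy":0,"dz":0,"twist":0},{"dx":0.001,"dy":0,"dz":0,"twist":0},{"dx":0.001,"dy":0,"dz":0,"twist":0},{"dx":0.001,"dy":0,"dz":0,"twist":0},{"dx":0.001,"dy":0,"dz":0,"twist":0}]' 0; python3 go.py -117 0 203|head -1; python3 - <<'E'
from h import *
for n in ("side",):
    p,d=camera(n);p=p[:,:,::-1]
    p=cv2.resize(p[120:270,230:430],None,fx=4,fy=4)
    cv2.imwrite(f"pics/{n}11.png",p)
E
```

```text
clock: 12.82
eef_pos: [468.2, 14.0, 220.1]
orientation: [0.046, -0.706, 0.046, 0.706]
force: [-1.9, -1.1, 3.1]
finger_gap: 0.5
t 12.82 tcp [468.2  14.  220.1] rack [-1.178e+02 -1.000e-01  1.996e+02] F [-1.72 -1.31  3.1 ] tgt world [469.   14.1 223.5]
```

View pics/side11.png

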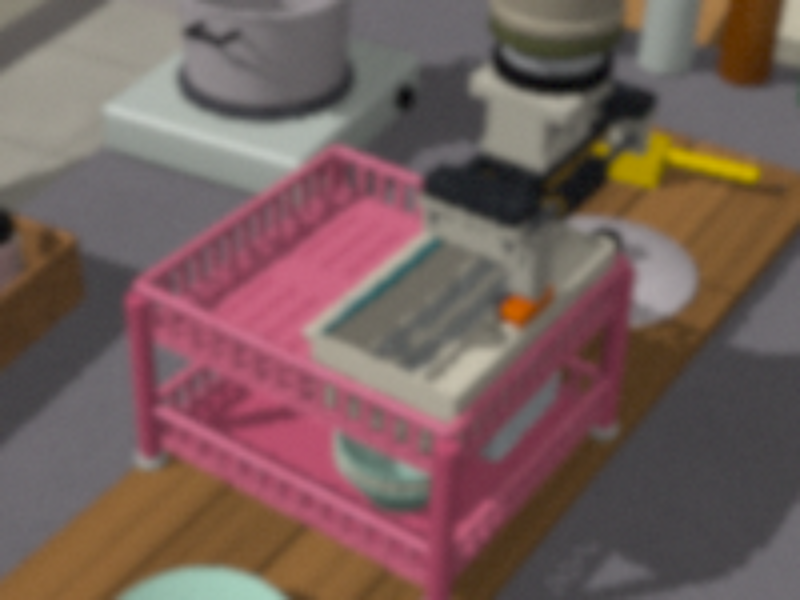

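The lid has let go and is swinging up; the cutlery inside shows at (430,310). I'll wait a moment, then lift straight off.

```bash
python3 -m inch '[{"dx":0,"dy":0,"dz":0,"twist":0},{"dx":0,"dy":0,"dz":0,"twist":0},{"dx":0,"dy":0,"dz":0,"twist":0},{"dx":0,"dy":0,"dz":0,"twist":0},{"dx":-0.001,"dy":0,"dz":0,"twist":0},{"dx":-0.002,"dy":0,"dz":0,"twist":0},{"dx":-0.004,"dy":0,"dz":0,"twist":0},{"dx":-0.006,"dy":0,"dz":0,"twist":0},{"dx":-0.009,"dy":0,"dz":0,"twist":0},{"dx":-0.014,"dy":0,"dz":0.002,"twist":0},{"dx":-0.022,"dy":0,"dz":0.004,"twist":0},{"dx":-0.03,"dy":0,"dz":0.005,"twist":0}]' 0; python3 go.py -117 0 203|head -1; python3 -m inch '[{"dx":-0.02,"dy":0,"dz":0,"twist":0},{"dx":-0.045,"dy":0,"dz":0,"twist":0},{"dx":-0.07,"dy":0,"dz":0,"twist":0},{"dx":-0.095,"dy":0,"dz":0,"twist":0},{"dx":-0.11,"dy":0,"dz":0,"twist":0},{"dx":-0.12,"dy":0,"dz":0,"twist":0},{"dx":-0.12,"dy":0,"dz":0,"twist":0},{"dx":-0.12,"dy":0,"dz":0,"twist":0},{"dx":-0.12,"dy":0,"dz":0,"twist":0},{"dx":-0.12,"dy":0,"dz":0,"twist":0},{"dx":-0.12,"dy":0,"dz":0,"twist":0},{"dx":-0.12,"dy":0,"dz":0,"twist":0}]' 0; python3 - <<'E'
from h import *
for n in ("side","scene","wrist"):
    T=np.array(camera_model(n)['pose'])
    p,d=camera(n);np.savez(f"pics/{n}12.npz",p=p,d=d,T=T);cv2.imwrite(f"pics/{n}12.png",p[:,:,::-1])
E
```

```text
clock: 13.87
eef_pos: [462.7, 14.7, 250.8]
orientation: [0.046, -0.705, 0.046, 0.706]
force: [-0.1, -0.2, -0.4]
finger_gap: 0.6
t 13.87 tcp [462.7  14.7 250.8] rack [-1.233e+02 -2.000e-01  2.303e+02] F [-0.03 -0.25 -0.43] tgt world [469.   14.1 223.5]
clock: 14.87
eef_pos: [463.0, 14.6, 369.4]
orientation: [0.046, -0.705, 0.046, 0.706]
force: [-0.7, 0.1, 0.2]
finger_gap: 0.6
```

View pics/side12.png

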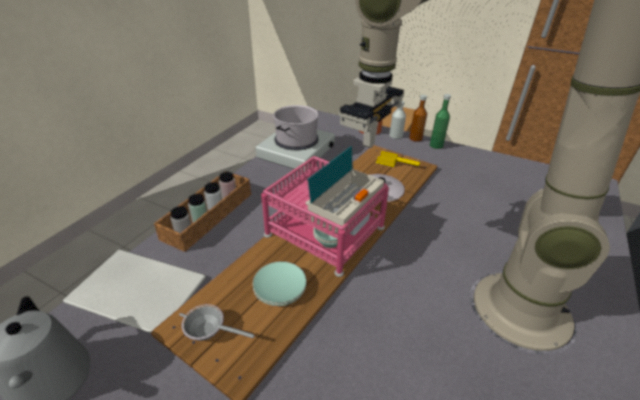

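View pics/scene12.png

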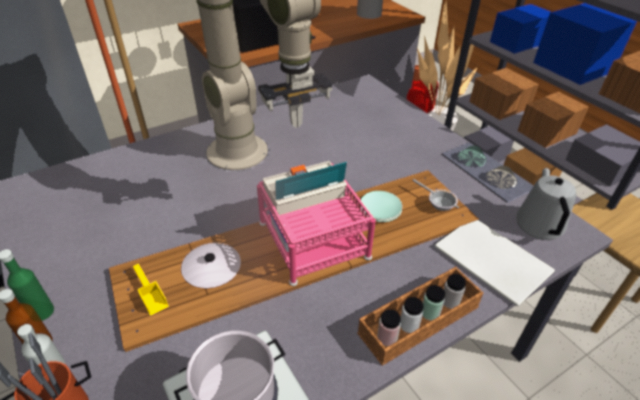

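View pics/wrist12.png

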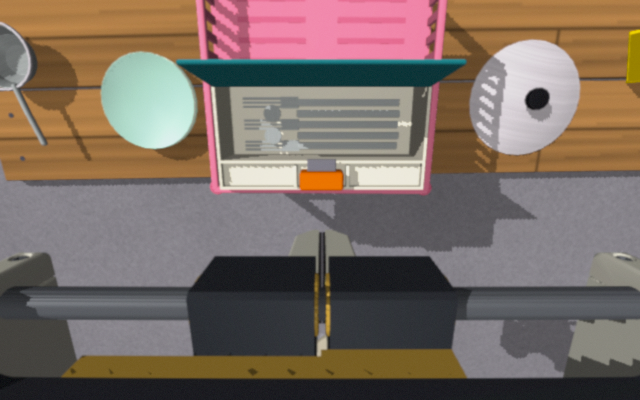

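The lid stands wide open (wrist: edge at y≈72; side: teal panel at (330,178)). The caddy is square in the well, and the saucers, pot lid, scoop and strainer haven't visibly moved. I'll check the numbers before handing in.

```bash
python3 - <<'E'
from m import *
from go import Rr,rc
for n in ("side","scene"):
    X=analyse(n,f"pics/{n}12.npz")
    r=(X["teal"][2]-rc)@Rr; r=r[r[:,2]>185]
    c=r.mean(0);u,s,vt=np.linalg.svd(r-c,full_matrices=False);nv=vt[2]
    print(n,"lid z range",np.percentile(r[:,2],[2,98]).round(0),"x",np.percentile(r[:,0],[2,98]).round(0),"normal",nv.round(2),"open angle",np.arccos(abs(nv[2])).round(2))
    o=(X["orange"][2]-rc)@Rr; print(" button median",np.median(o,axis=0).round(1))
    a=np.load(f"pics/{n}0.npz")['p'];b=np.load(f"pics/{n}12.npz")['p']
    A=cv2.cvtColor(a,cv2.COLOR_RGB2HSV);B=cv2.cvtColor(b,cv2.COLOR_RGB2HSV)
    for k,lo,hi in (("yellow",(22,180,100),(32,255,255)),("mint",(65,30,110),(88,110,255))):
        for nm,I in (("before",A),("after",B)):
            m=cv2.inRange(I,lo,hi); 
            nn,l,st,ce=cv2.connectedComponentsWithStats(m); j=1+np.argmax(st[1:,4]); print(" ",k,nm,ce[j].round(1),st[j,4])
E
```

```text
side lid z range [197. 266.] x [-24. -14.] normal [-0.99 -0.    0.13] open angle 1.44
 button median [-120.8    9.4  203.6]
  yellow before [393.3 159.4] 375
  yellow after [393.4 159.4] 376
  mint before [279.4 282. ] 1631
  mint after [279.4 282. ] 1629
scene lid z range [198. 262.] x [-21.  -9.] normal [-0.99 -0.01  0.12] open angle 1.45
 button median [-114.1   -1.5  200.8]
  yellow before [150.1 292.9] 830
  yellow after [150.  292.8] 826
  mint before [382.2 204.3] 761
  mint after [382.2 204.3] 758
```

```bash
python3 -c "
from plant import *
print(get_obs()['clock'],get_obs()['force'],sign_off())"
```

```text
the job is handed in; nothing more can be done
15.0167 [-0.31383265 -1.10889493 -0.0759461 ] None
```

I dragged the caddy home with both open fingertips hooked behind its far lip, then pressed the button to open the lid. I handed the job in at about 15 s; it reported no verdict.

- **Drag:** the pull read about 1 to 3 N and rose to 5.5 N at the front wall, where I eased off and the rear dropped. Before that drop the front was dipped, by about 0.1 rad at most, judged only from lid slopes in noisy depth images.
- **Press:** I pressed with shut fingers until the lid let go, at about 3.6 N, then lifted straight off.

Last checks:
- **Caddy:** before the press, the lid plane was level to within 0.01 rad and square within about 0.1°. The lid and button heights matched home within about 1 mm; the two fixed cameras differed by about 2 mm there and 3 mm at the end. The measured x of the caddy is within about 1.5 mm of home, and the camera calibration is only good to about 2 mm.
- **Lid:** open about 1.70 rad in both fixed views. A plane fit gives 1.44 rad, but the lid leans past upright, so the angle is its supplement.
- **Everything else:** the scoop and a mint saucer moved by no more than 0.1 pixel between the first and last pictures. I checked the pot lid and strainer only by eye, and they look unmoved.
- **Arm:** it stands about 150 mm above the caddy and reads near-zero force.

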